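# Unlatch and open the sander's guard gate

## Task

Open the guard gate of the bench disc sander: press the red thumb lever down until the latch bar is lifted out of its steel catch, keep it lifted while you draw the gate towards the robot, and swing the gate wide open, at least 70 degrees. Work gently and by feel, with no more than about 15 N on any of it and without flinging the gate; then let go so that the bar drops level again, and leave the glue jar, the paint pot and the card model where they stand.

Things in the scene. Friction and masses are not known exactly. Their poses are not given: they have to be found in the camera images.
- fence: Yellow guard fence fixed to the bench round a green disc sander; carries gate and latch. Origin: on the bench, foot of the gate's hinge axis. -x points to the robot's side, where the gate opens to; -y runs along the closed gate from hinge to catch. 20 mm posts (the front two 190 mm tall), at y = +22 and -314 mm; side panels run 270 mm back (+x). The sander begins 95 mm behind the gate plane.
- latch_post (a point): Top centre of the fixed catch post, 190 mm above the bench, 314 mm from the hinge axis. On it a steel catch, centred 285 mm from the hinge axis: two upright cheeks 13 mm apart hold the 8 mm thick bar between them; a hood above limits the lift. Catch height differs and is not reported: the bar there must rise 6 to 24 mm to clear the cheeks and meets the rigid hood 5 mm above that.
- gate_hinge (a point): Fixed point on the gate's vertical hinge axis, 172 mm above the bench (height of the latch pivot). Axes as fence.
- gate (a joint): Gate angle, rad: 0 closed, grows as the free end swings to the robot's side (clockwise from above), stop at 1.5. Steel leaf 12 to 266 mm from the hinge axis, 25 to 135 mm above the bench, 14 mm thick, about 0.9 kg. Stiff, damped hinge (0.2 N m plus 0.4 N m per rad/s): stays where it is left. With the bar in the catch it has 2.5 mm of play at the catch.
- latch (a joint): Red bar's angle, rad: 0 level (its rest, in the catch or free of it), grows as the catch end rises and the thumb drum sinks; stop at 0.36. Pivot on the gate 190 mm from the hinge axis, 172 mm above the bench; catch middle 95 mm beyond the pivot, thumb drum 90 mm back towards the hinge. Gravity drops it when let go; raising it takes about 1 to 3 N on the drum.
- thumb_top (a point): Top of the thumb drum (moves with lever and gate): black roller 18 mm in diameter, axis across the gate, 34 mm between two red flange discs (38 mm diameter, 5 mm thick, 10 mm proud of the drum), open along the gate. 100 mm from the hinge axis, 181 mm above the bench at rest. Pressed from above; a finger between the flanges can also draw the gate.
- bar_tip (a point): Catch end of the red latch bar, middle of its 8 x 10 mm (wide x high) section, 293 mm from the hinge axis; 172 mm above the bench when level. Moves with lever and gate.
- glue_jar: White jar with yellow label, 84 mm diameter, 130 mm tall, loose, left of the hinge. Origin: centre of its underside. Bystander.
- paint_pot: Small amber pot, 38 mm diameter, 45 mm tall, loose, left of the hinge and nearer the robot. Origin: centre of its underside. Bystander.
- model_block: Card model of a building, 50 x 110 x 120 mm, loose, right of the catch post. Origin: centre of its underside. Bystander.

How it is judged (in metres and radians):
On the way, in this order (a step that is already met when the one before it is completed fails the run):
1. the latch bar is lifted while the gate is still shut (value of joint latch above 0.06 rad and value of joint gate below 0.05 rad), for 0.1 s.
2. the gate is drawn out of the catch with the bar still held lifted (value of joint latch above 0.05 rad and value of joint gate above 0.06 rad), for 0.02 s.
At the end, for the whole second after the job is handed in: The gate stands open by more than 1.2 rad (about 70 degrees) and at rest, the latch bar has dropped level again (within 0.04 rad), and the glue jar, paint pot and card model are within 20 mm of where they stood (value of joint gate above 1.2 rad and value of joint latch below 0.04 rad and velocity of joint gate between -0.05 and 0.05 rad/s and distance of each of glue_jar, paint_pot, model_block from where it was at the start of the episode below 0.02 m); the robot touches nothing.
It fails at once if the fingers press or pull on the gate, latch or fence with more than 18 N (contact force between the fingers and fence above 18 N).
It fails at once if the rest of the arm leans on the fence, gate or latch with more than 18 N (contact force between the arm and fence above 18 N).
It fails at once if the gate is flung (faster than 1.5 rad/s) (velocity of joint gate above 1.5 rad/s or velocity of joint gate below -1.5 rad/s).
It fails at once if a bystander is knocked over or shifted by 20 mm or more (distance of any of glue_jar, paint_pot, model_block from where it was at the start of the episode above 0.02 m).
It also fails if it takes over 72 s, if anything falls off the work surface, if the arm or the gripper's body presses on something with over 40 N, if the wrist force passes 120 N, or if a joint passes its speed limit or range.

## Robot

A 6-joint arm with a two-finger parallel gripper is mounted at the origin on the work surface. World frame = base frame: x ahead of the robot, y to its left, z up, the work surface at z = 0. Lengths are in m, angles in degrees, forces in N, time in s.
With the tool pointing down it reaches from about 0.4 to 0.825 m from the base axis. Payload 7 kg.
Tool frame: the origin (TCP) lies on the centre line of the jaws, within the pads' length; the fingertips stand 22 mm ahead of it and the grasp point (between the pads) lies 3 mm ahead of it; z points along the fingers, y is the line along which they close (so a half turn about z gives the same grasp; the last joint's range is limited). The gripper opens to 88 mm and grips with 3 to 60 N. Pads are 19 mm wide; open, the fingers measure 130 mm over their backs; the gripper's body (78 mm by 193 mm) begins 47 mm behind the grasp point.
Start: joints at [84.975, 20.546, 0.682, 0, -70.136, -16.507], TCP at [0.248, 0.628, 0.249] pointing down, gripper open.
Joint ranges: [-176.03, 176.03], [-82.01, 121.73], [-58.28, 71.71], [-173.87, 95.51], [-174.79, -0.11], [-173.66, 173.66]. Speed limits (degrees/s): [136.94, 136.94, 172.46, 180, 180, 180].

## Interface

Orientations are given as [roll, pitch, yaw] about the fixed x, y, z axes, in that order (R = Rz(yaw) Ry(pitch) Rx(roll)).
In Python, from plant import get_state, cams, r gives the robot as it stands.
- The arm moves only by the tool apply_moves, never from a script. Its argument "targets" is a list of rows, each an object with "dp": the shift along the world's x, y, z in m, a list of three; "yaw": the turn about the world's z in degrees. In form: [{"dp": [x, y, z], "yaw": yaw}, ...]. A call has 1 to 20 rows; each row is the pose to reach, as a shift and turn from the pose commanded when the call began; what a row does not reach only later rows make up. A row lasts 1/12 s, in which the tool goes at most 41.7 mm and 7.16 degrees, less where a joint would pass 70% of its speed; a pose out of reach is approached as far as the arm can. A call with a gripper value outside its range is refused whole. "grip" is the gripper command: -1 is fully open, 1 is shut, values between are in proportion, set as the call begins (left out, the last holds). The fingers move at their own pace and stop on an object; "squeeze" is the grip in N (left out, the last holds). Time passes only in rows, so rows that repeat a pose let the fingers close. It gives the time, the measured TCP pose, the force, the opening and the grip force at its end, in the units of the state.
- get_state(): the state, without advancing time (a new reading comes with each control period).
- cams.capture(name): name is "scene" or "side" or "wrist"; returns a dict with "image" (400x640x3 uint8, red, green, blue), "range_z" (400x640 float32, m along the optical axis (not along the pixel's ray), 0 where there is no reading), "fx", "fy", "cx", "cy" (pixels), "R" (3x3) and "t" (3): a world point X has camera coordinates R X + t; the wrist camera has in their place "T_tool_cam" (4x4, takes a point from camera to tool coordinates, whose origin is the TCP and whose axes are the flange's). Camera axes: x right, y down, z forward; pixel columns grow to the right and rows downward; lengths in m; the calibration is good to about 2 mm. A picture is of the moment at which its call begins: read the wrist's pose just before it.
- r.close_job(): hands the job in; it is judged then, once.
The state is a dict: "time_s": time; "joints": joint angles; "qd": joint speeds; "joint_torque": joint torques, N m; "tcp_pos": TCP position; "eef_rot": TCP orientation; "contact_force": force on the tool from outside, world axes, zero at the start; "moment": the same for the moment, N m; "gripper_width": finger opening in m; "gripper_force": force on a finger pad.
Only numpy, scipy, OpenCV 4.12 (cv2) and the standard library are available. Lean on these libraries where they do the work, as an engineer would, in place of code of your own. Each camera call takes 0.05 s, during which the arm holds its last target. There are 200 camera calls.

## Working session

There is one attempt and no reset: what is moved stays moved. The work goes in short steps, Python scripts to look and compute and a tool call to move; the robot and the scene stay as the last step left them, time stands still between calls to the robot, and variables do not carry over. Pictures are saved under pics/ and viewed, at most 10 in all, crops included, and the job is handed in when it is done.

Besides the shell and the picture viewer there is one more tool, called after "Emit:" as name(argument=value, ...) on one line, values as JSON. apply_moves: Moves the arm, as the interface text tells. Its arguments: {"type":"object","properties":{"targets":{"type":"array","items":{"type":"object","properties":{"dp":{"type":"array","items":{"type":"number"}},"yaw":{"type":"number"}}}},"grip":{"type":"number"},"squeeze":{"type":"number"}},"required":["targets"]}

```bash
mkdir -p pics; cat > h.py <<'E'
import numpy as np,cv2
from plant import get_state,cams,r
def cap(n):
    d=cams.capture(n); return d
def pts(d):
    z=d["range_z"]; v,u=np.indices(z.shape)
    P=np.stack([(u-d["cx"])/d["fx"]*z,(v-d["cy"])/d["fy"]*z,z],-1)
    return (P-d["t"])@d["R"] , z>0
E
python3 - <<'E'
from h import *
s=get_state();print({k:np.round(v,3) for k,v in s.items()})
for n in("scene","side"):
    d=cap(n);cv2.imwrite(f"pics/{n}0.png",d["image"][:,:,::-1])
    np.savez(f"{n}0.npz",**d)
    print(n,-d["R"].T@d["t"],d["R"][2])
E
```

```text
{'time_s': np.float64(0.0), 'joints': array([ 8.4975e+01,  2.0590e+01,  6.3500e-01, -1.9000e-02, -7.0137e+01,
       -1.6505e+01]), 'qd': array([ 0.06 , -0.092,  0.023,  0.013,  0.084, -0.07 ]), 'joint_torque': array([ 2.0000e-03, -5.8271e+01,  2.9304e+01,  6.9970e+00,  7.0000e-03,
       -0.0000e+00]), 'tcp_pos': array([0.248, 0.627, 0.248]), 'eef_rot': array([ 1.79907e+02, -9.00000e-03, -2.15360e+01]), 'contact_force': array([-0.638,  0.536,  0.178]), 'moment': array([-0.034,  0.047, -0.029]), 'gripper_force': np.float64(0.0), 'gripper_width': np.float64(0.088)}
scene [1.04487284 0.21985363 0.89042161] [-0.5044716  -0.17576851 -0.84534835]
side [ 0.06504189 -0.70472917  0.92934468] [ 0.43412843  0.62796973 -0.64589978]
```

View pics/scene0.png

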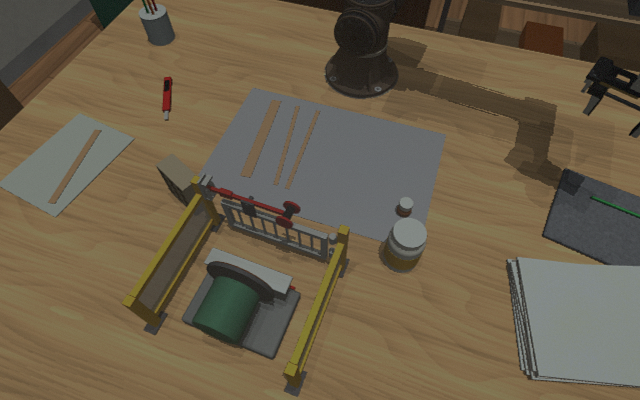

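View pics/side0.png

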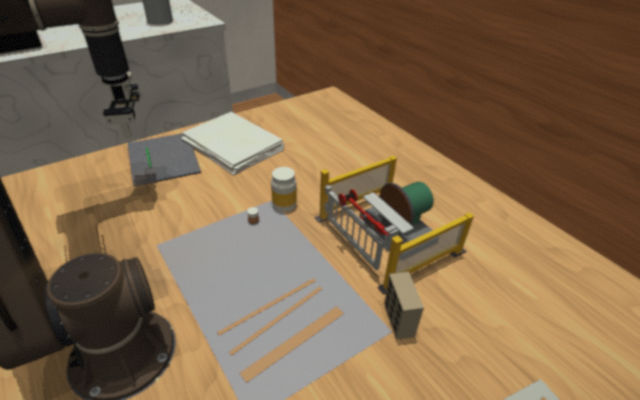

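The scene view shows the fence with its red lever at (215–300, 190–215), catch post top at (205,183), hinge post top at (343,233), jar at (405,243) and pot at (404,206). The side view shows the same things around (320–400, 175–250).

```bash
python3 - <<'E'
from h import *
for n in("scene","side"):
    d=dict(np.load(f"{n}0.npz"));P,ok=pts(d)
    I=d["image"];hsv=cv2.cvtColor(I,cv2.COLOR_RGB2HSV);H,S,V=[hsv[...,i].astype(int) for i in range(3)]
    red=((H<6)|(H>174))&(S>140)&(V>50)&ok&(P[...,2]>.12)&(P[...,2]<.24)&(P[...,0]>.4)
    Q=P[red];print(n,"red",len(Q),np.percentile(Q,[0,5,50,95,100],axis=0).round(3).tolist())
    yel=((H>20)&(H<32))&(S>170)&(V>90)&ok&(P[...,2]>.175)&(P[...,2]<.21)
    k,lab,st,c=cv2.connectedComponentsWithStats(yel.astype(np.uint8))
    for i in range(1,k):
        if st[i,4]>15: Q=P[lab==i];print(" yel",st[i],Q.mean(0).round(3),Q.min(0).round(3),Q.max(0).round(3))
    if len(P[red])>20:
        Q=P[red];c0=Q[:,:2].mean(0);w,v=np.linalg.eigh(np.cov(Q[:,:2].T));print(" dir",v[:,1],c0)
    # bystanders
    for nm,z0,z1 in(("jar",.12,.14),("pot",.035,.05),("block",.11,.13)):
        m=ok&(P[...,2]>z0)&(P[...,2]<z1)&(P[...,0]>.35)&(P[...,0]<.9)&(abs(P[...,1])<.5)
        k,lab,st,c=cv2.connectedComponentsWithStats(m.astype(np.uint8))
        for i in range(1,k):
            if st[i,4]>40: Q=P[lab==i];print(" ",nm,st[i].tolist(),Q.mean(0).round(3),Q.min(0).round(3),Q.max(0).round(3))
d=dict(np.load("scene0.npz"));I=d["image"][160:270,180:380][:,:,::-1]
cv2.imwrite("pics/c0.png",cv2.resize(I,None,fx=4,fy=4,interpolation=cv2.INTER_CUBIC))
E
```

```text
scene red 301 [[0.652, -0.164, 0.173], [0.655, -0.151, 0.175], [0.67, -0.058, 0.178], [0.693, 0.027, 0.19], [0.695, 0.036, 0.194]]
 dir [0.04482588 0.99899482] [ 0.6709201  -0.06066212]
  jar [162, 154, 33, 36, 290] [ 0.621 -0.291  0.121] [ 0.579 -0.339  0.12 ] [ 0.662 -0.241  0.124]
  jar [145, 197, 63, 92, 288] [ 0.786 -0.194  0.131] [ 0.671 -0.203  0.12 ] [ 0.899 -0.176  0.14 ]
  jar [221, 198, 59, 28, 376] [ 0.673 -0.077  0.133] [ 0.66  -0.146  0.12 ] [ 0.681 -0.003  0.14 ]
  jar [393, 218, 34, 32, 861] [0.61 0.27 0.13] [0.572 0.234 0.12 ] [0.644 0.306 0.134]
  jar [291, 222, 38, 20, 302] [0.677 0.068 0.133] [0.667 0.025 0.121] [0.684 0.107 0.139]
  jar [207, 267, 66, 58, 509] [ 0.851 -0.005  0.131] [ 0.818 -0.103  0.12 ] [0.9  0.04 0.14]
  jar [199, 276, 21, 32, 74] [ 0.866 -0.074  0.135] [ 0.832 -0.081  0.124] [ 0.9   -0.068  0.14 ]
  pot [399, 197, 15, 14, 158] [0.482 0.25  0.044] [0.461 0.233 0.035] [0.497 0.267 0.049]
  pot [158, 212, 60, 92, 486] [ 0.787 -0.196  0.041] [ 0.658 -0.203  0.035] [ 0.9   -0.183  0.05 ]
  pot [229, 219, 99, 40, 538] [ 0.673 -0.017  0.039] [ 0.66 
[... 2656 characters left out ...]
619 -0.231  0.05 ]
  block [272, 167, 22, 19, 245] [0.599 0.259 0.125] [0.567 0.229 0.11 ] [0.639 0.306 0.13 ]
  block [330, 167, 51, 22, 211] [0.796 0.134 0.119] [0.698 0.126 0.11 ] [0.898 0.141 0.129]
  block [320, 187, 63, 63, 213] [ 0.664 -0.009  0.122] [ 0.657 -0.148  0.11 ] [0.673 0.148 0.13 ]
  block [379, 189, 35, 32, 202] [ 0.813 -0.042  0.12 ] [ 0.808 -0.11   0.11 ] [0.821 0.039 0.13 ]
  block [412, 200, 16, 12, 93] [ 0.869 -0.082  0.121] [ 0.841 -0.087  0.11 ] [ 0.9   -0.075  0.13 ]
  block [387, 227, 71, 37, 250] [ 0.755 -0.202  0.118] [ 0.651 -0.208  0.11 ] [ 0.898 -0.187  0.129]
  block [389, 272, 35, 41, 858] [ 0.615 -0.296  0.119] [ 0.573 -0.352  0.11 ] [ 0.662 -0.233  0.123]
```

View pics/c0.png

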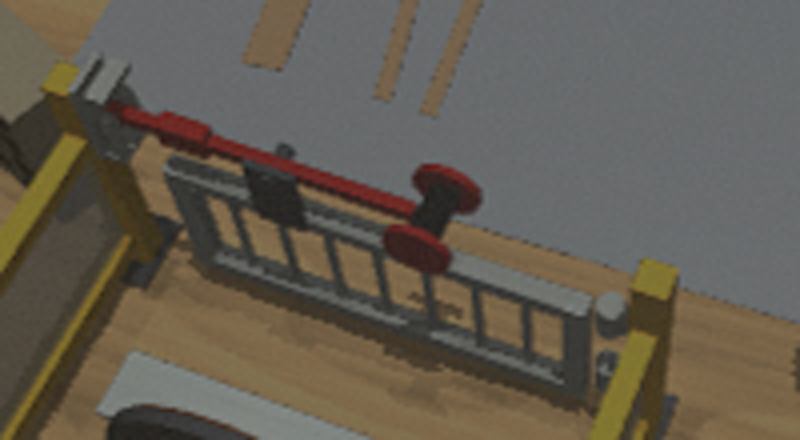

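The crop shows the drum between its flanges at crop (447,188) and (418,248), and the catch at (105,80). Both views agree on these positions:
- **Drum:** about (0.672, 0.015), with its top at 0.181.
- **Fence:** turned about -2°.
- **Hinge:** about (0.6755, 0.115).

I'll approach with the fingers closed and the closing axis along the gate.

Emit:
apply_moves(grip=1, squeeze=10, targets=[{"dp": [0.01, -0.015, 0.02], "yaw": 0.5}, {"dp": [0.03, -0.04, 0.04], "yaw": 2}, {"dp": [0.05, -0.07, 0.05], "yaw": 3}, {"dp": [0.074, -0.104, 0.06], "yaw": 4}, {"dp": [0.098, -0.138, 0.06], "yaw": 5}, {"dp": [0.122, -0.172, 0.06], "yaw": 6}, {"dp": [0.146, -0.206, 0.06], "yaw": 7}, {"dp": [0.17, -0.24, 0.06], "yaw": 8}, {"dp": [0.194, -0.274, 0.06], "yaw": 9}, {"dp": [0.218, -0.308, 0.06], "yaw": 10}, {"dp": [0.242, -0.342, 0.06], "yaw": 11}, {"dp": [0.266, -0.376, 0.06], "yaw": 12}, {"dp": [0.29, -0.41, 0.06], "yaw": 13}, {"dp": [0.314, -0.445, 0.06], "yaw": 14}, {"dp": [0.338, -0.48, 0.06], "yaw": 15.5}, {"dp": [0.362, -0.515, 0.06], "yaw": 17}, {"dp": [0.386, -0.55, 0.06], "yaw": 18.5}, {"dp": [0.405, -0.58, 0.06], "yaw": 19.5}, {"dp": [0.418, -0.6, 0.06], "yaw": 19.5}, {"dp": [0.424, -0.607, 0.06], "yaw": 19.5}])

```text
time_s: 1.77
tcp_pos: [0.6728, 0.0174, 0.3072]
eef_rot: [179.9, 0.1, -2.2]
contact_force: [-0.6, 0.4, -0.4]
gripper_width: 0.0004
gripper_force: 0.0
```

```bash
python3 - <<'E'
from h import *
from scipy.spatial.transform import Rotation as Ro
s=get_state();print({k:np.round(v,3).tolist() for k,v in s.items()})
d=cap("wrist");I=d["image"];cv2.imwrite("pics/w1.png",I[:,:,::-1])
T=np.eye(4);T[:3,:3]=Ro.from_euler("xyz",s["eef_rot"],degrees=True).as_matrix();T[:3,3]=s["tcp_pos"]
W=T@d["T_tool_cam"];z=d["range_z"];v,u=np.indices(z.shape)
P=np.stack([(u-d["cx"])/d["fx"]*z,(v-d["cy"])/d["fy"]*z,z],-1)@W[:3,:3].T+W[:3,3]
hsv=cv2.cvtColor(I,cv2.COLOR_RGB2HSV).astype(int)
red=((hsv[...,0]<6)|(hsv[...,0]>174))&(hsv[...,1]>140)&(hsv[...,2]>50)&(z>0)&(P[...,2]>.15)&(P[...,2]<.21)
k,lab,st,c=cv2.connectedComponentsWithStats(red.astype(np.uint8))
for i in range(1,k):
    if st[i,4]>30: Q=P[lab==i];print(st[i].tolist(),np.percentile(Q,[1,50,99],axis=0).round(4).tolist())
E
```

```text
{'time_s': 1.767, 'joints': [18.048, 18.835, 5.748, 0.017, -77.031, 69.73], 'qd': [-6.438, 5.4, 8.289, -0.78, -2.574, 6.321], 'joint_torque': [-0.466, -58.004, 30.373, 7.314, 0.09, 0.291], 'tcp_pos': [0.673, 0.017, 0.307], 'eef_rot': [179.944, 0.105, -2.219], 'contact_force': [-0.597, 0.415, -0.352], 'moment': [0.061, -0.012, -0.036], 'gripper_force': 0.0, 'gripper_width': 0.0}
[333, 195, 27, 6, 143] [[0.6688, -0.0186, 0.1748], [0.672, -0.0056, 0.1763], [0.675, 0.0067, 0.178]]
[382, 195, 17, 6, 62] [[0.6677, -0.0585, 0.175], [0.671, -0.0521, 0.1764], [0.6731, -0.0427, 0.1778]]
[429, 195, 22, 7, 92] [[0.6641, -0.1117, 0.1752], [0.6682, -0.1014, 0.1766], [0.6709, -0.0907, 0.1779]]
[452, 194, 50, 11, 454] [[0.6617, -0.1626, 0.1746], [0.6668, -0.1328, 0.1809], [0.6724, -0.1127, 0.1825]]
```

View pics/w1.png

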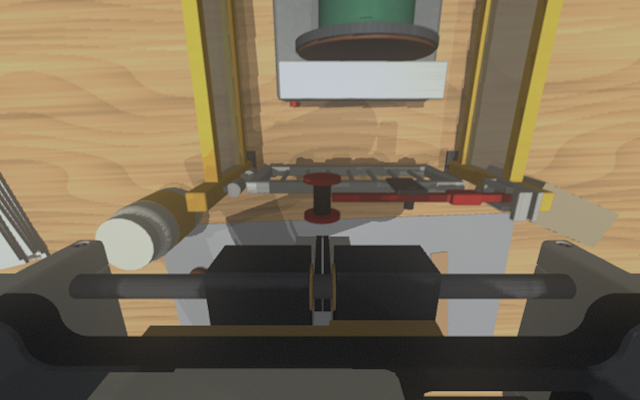

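The wrist view shows the drum at (321,197), straight ahead of the closed fingertips, with the bar line at x of about 0.672. I'll descend in the same line, slowing down at the end.

Emit:
apply_moves(targets=[{"dp": [0, 0, -0.01], "yaw": 0}, {"dp": [0, 0, -0.025], "yaw": 0}, {"dp": [0, 0, -0.04], "yaw": 0}, {"dp": [0, 0, -0.055], "yaw": 0}, {"dp": [0, 0, -0.07], "yaw": 0}, {"dp": [0, 0, -0.08], "yaw": 0}, {"dp": [0, 0, -0.086], "yaw": 0}, {"dp": [0, 0, -0.09], "yaw": 0}, {"dp": [0, 0, -0.093], "yaw": 0}, {"dp": [0, 0, -0.095], "yaw": 0}, {"dp": [0, 0, -0.095], "yaw": 0}, {"dp": [0, 0, -0.095], "yaw": 0}])

```text
time_s: 2.82
tcp_pos: [0.672, 0.0209, 0.2141]
eef_rot: [-180.0, -0.0, -2.0]
contact_force: [0.6, 0.3, -1.0]
gripper_width: 0.0006
gripper_force: 0.0
```

Emit:
apply_moves(targets=[{"dp": [0, 0, -0.001], "yaw": 0}, {"dp": [0, 0, -0.002], "yaw": 0}, {"dp": [0, 0, -0.003], "yaw": 0}, {"dp": [0, 0, -0.004], "yaw": 0}, {"dp": [0, 0, -0.005], "yaw": 0}, {"dp": [0, 0, -0.006], "yaw": 0}, {"dp": [0, 0, -0.006], "yaw": 0}, {"dp": [0, 0, -0.006], "yaw": 0}])

```text
time_s: 3.48
tcp_pos: [0.6717, 0.0209, 0.2074]
eef_rot: [180.0, 0.0, -2.0]
contact_force: [-0.5, -0.1, -0.2]
gripper_width: 0.0006
gripper_force: 0.0
```

```bash
python3 - <<'E'
from h import *
s=get_state();print({k:np.round(v,4).tolist() for k,v in s.items() if k in("tcp_pos","eef_rot","contact_force","moment")})
d=cap("side");cv2.imwrite("pics/s2.png",cv2.resize(d["image"][130:270,270:450][:,:,::-1],None,fx=4,fy=4,interpolation=cv2.INTER_CUBIC))
E
```

```text
{'tcp_pos': [0.6717, 0.0209, 0.2074], 'eef_rot': [179.9958, 0.0105, -2.0334], 'contact_force': [-0.4934, -0.1209, -0.2428], 'moment': [-0.0165, -0.0355, 0.0]}
```

View pics/s2.png

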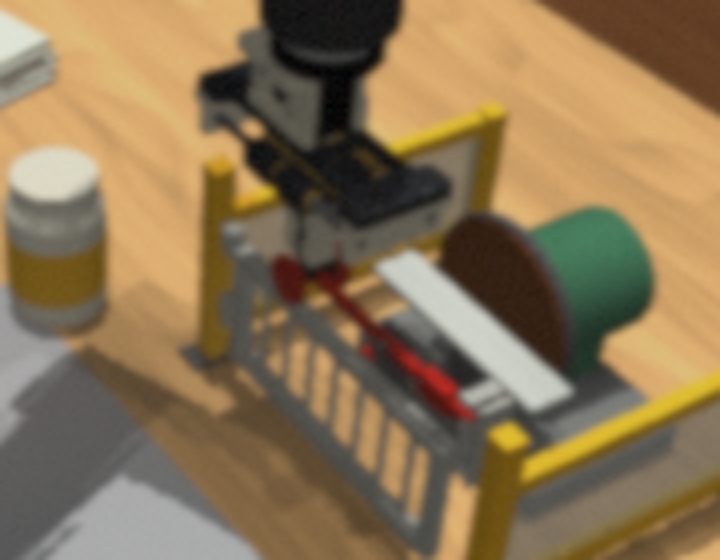

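The side crop shows the fingertips entering between the flanges at (290,275) and (335,270), with no contact yet. Next I'll press slowly.

Emit:
apply_moves(targets=[{"dp": [0, 0, -0.001], "yaw": 0}, {"dp": [0, 0, -0.002], "yaw": 0}, {"dp": [0, 0, -0.003], "yaw": 0}, {"dp": [0, 0, -0.004], "yaw": 0}, {"dp": [0, 0, -0.005], "yaw": 0}, {"dp": [0, 0, -0.006], "yaw": 0}, {"dp": [0, 0, -0.007], "yaw": 0}, {"dp": [0, 0, -0.008], "yaw": 0}, {"dp": [0, 0, -0.009], "yaw": 0}, {"dp": [0, 0, -0.009], "yaw": 0}, {"dp": [0, 0, -0.009], "yaw": 0}])

```text
time_s: 4.45
tcp_pos: [0.6718, 0.0209, 0.1985]
eef_rot: [-180.0, -0.0, -2.0]
contact_force: [0.5, 0.9, 1.1]
gripper_width: 0.0005
gripper_force: 0.5
```

Emit:
apply_moves(targets=[{"dp": [0, 0, -0.001], "yaw": 0}, {"dp": [0, 0, -0.002], "yaw": 0}, {"dp": [0, 0, -0.003], "yaw": 0}, {"dp": [0, 0, -0.003], "yaw": 0}])

```text
time_s: 4.78
tcp_pos: [0.6718, 0.0209, 0.1954]
eef_rot: [180.0, -0.0, -2.0]
contact_force: [0.0, 0.8, 0.8]
gripper_width: 0.0002
gripper_force: 0.5
```

Emit:
apply_moves(targets=[{"dp": [0, 0, -0.001], "yaw": 0}, {"dp": [0, 0, -0.002], "yaw": 0}, {"dp": [0, 0, -0.002], "yaw": 0}])

```text
time_s: 5.03
tcp_pos: [0.6718, 0.0208, 0.1934]
eef_rot: [180.0, -0.0, -2.0]
contact_force: [-0.4, 1.4, 1.0]
gripper_width: 0.0005
gripper_force: 0.5
```

Emit:
apply_moves(targets=[{"dp": [0, 0, -0.001], "yaw": 0}, {"dp": [0, 0, -0.002], "yaw": 0}, {"dp": [0, 0, -0.002], "yaw": 0}])

```text
time_s: 5.28
tcp_pos: [0.6718, 0.0208, 0.1913]
eef_rot: [180.0, 0.0, -2.0]
contact_force: [0.3, 0.8, 0.9]
gripper_width: 0.0003
gripper_force: 0.5
```

Emit:
apply_moves(targets=[{"dp": [0, 0, -0.001], "yaw": 0}, {"dp": [0, 0, -0.001], "yaw": 0}])

```text
time_s: 5.45
tcp_pos: [0.6717, 0.0208, 0.1904]
eef_rot: [180.0, 0.0, -2.0]
contact_force: [0.8, 0.0, 1.3]
gripper_width: 0.0008
gripper_force: 0.5
```

Emit:
apply_moves(targets=[{"dp": [0, 0, -0.001], "yaw": 0}, {"dp": [0, 0, -0.001], "yaw": 0}])

```text
time_s: 5.62
tcp_pos: [0.6718, 0.0208, 0.1894]
eef_rot: [180.0, 0.0, -2.0]
contact_force: [0.0, -0.9, 1.7]
gripper_width: 0.0004
gripper_force: 0.5
```

Emit:
apply_moves(targets=[{"dp": [0, 0, -0.001], "yaw": 0}, {"dp": [0, 0, -0.001], "yaw": 0}])

```text
time_s: 5.78
tcp_pos: [0.6717, 0.0207, 0.1884]
eef_rot: [180.0, 0.0, -2.0]
contact_force: [-0.0, -0.4, 0.9]
gripper_width: 0.0005
gripper_force: 0.5
```

Emit:
apply_moves(targets=[{"dp": [0, 0, -0.001], "yaw": 0}, {"dp": [0, 0, -0.001], "yaw": 0}])

```text
time_s: 5.95
tcp_pos: [0.6717, 0.0207, 0.1874]
eef_rot: [180.0, 0.0, -2.0]
contact_force: [-0.2, -1.1, 1.6]
gripper_width: 0.0007
gripper_force: 0.5
```

Emit:
apply_moves(targets=[{"dp": [0, 0, -0.001], "yaw": 0}, {"dp": [0, 0, -0.001], "yaw": 0}])

```text
time_s: 6.12
tcp_pos: [0.6717, 0.0208, 0.1864]
eef_rot: [180.0, 0.0, -2.0]
contact_force: [1.4, -1.8, 0.8]
gripper_width: 0.0006
gripper_force: 0.5
```

Emit:
apply_moves(targets=[{"dp": [0, 0, -0.001], "yaw": 0}, {"dp": [0, 0, -0.001], "yaw": 0}])

```text
time_s: 6.28
tcp_pos: [0.6717, 0.0207, 0.1857]
eef_rot: [180.0, 0.0, -2.0]
contact_force: [-1.1, -1.1, 3.4]
gripper_width: 0.0004
gripper_force: 1.4
```

Emit:
apply_moves(targets=[{"dp": [0, 0, -0.0005], "yaw": 0}, {"dp": [0, 0, -0.0005], "yaw": 0}, {"dp": [0, 0, -0.0005], "yaw": 0}])

```text
time_s: 6.53
tcp_pos: [0.6717, 0.0208, 0.1855]
eef_rot: [180.0, -0.0, -2.0]
contact_force: [-1.1, -0.8, 5.2]
gripper_width: 0.0003
gripper_force: 2.5
```

The hood is felt at z of about 0.1857. I'll back off 3 mm to the middle of the window, then draw towards the flange by feel.

Emit:
apply_moves(targets=[{"dp": [0, 0, 0.0015], "yaw": 0}, {"dp": [0, 0, 0.003], "yaw": 0}, {"dp": [-0.001, 0, 0.003], "yaw": 0}, {"dp": [-0.002, 0, 0.003], "yaw": 0}, {"dp": [-0.003, 0, 0.003], "yaw": 0}, {"dp": [-0.004, 0, 0.003], "yaw": 0}, {"dp": [-0.005, 0, 0.003], "yaw": 0}, {"dp": [-0.005, 0, 0.003], "yaw": 0}])

```text
time_s: 7.2
tcp_pos: [0.6667, 0.021, 0.1881]
eef_rot: [-180.0, -0.0, -2.0]
contact_force: [1.3, 1.3, -0.1]
gripper_width: 0.0008
gripper_force: 1.1
```

Emit:
apply_moves(targets=[{"dp": [-0.0005, 0, 0], "yaw": 0}, {"dp": [-0.001, 0, 0], "yaw": 0}, {"dp": [-0.0015, 0, 0], "yaw": 0}, {"dp": [-0.002, 0, 0], "yaw": 0}, {"dp": [-0.002, 0, 0], "yaw": 0}])

```text
time_s: 7.62
tcp_pos: [0.6648, 0.0212, 0.1881]
eef_rot: [-180.0, -0.0, -2.0]
contact_force: [3.2, 2.1, 1.3]
gripper_width: 0.0008
gripper_force: 2.0
```

Emit:
apply_moves(targets=[{"dp": [-0.0005, 0, 0], "yaw": 0}, {"dp": [-0.001, 0, 0], "yaw": 0}, {"dp": [-0.001, 0, 0], "yaw": 0}])

```text
time_s: 7.87
tcp_pos: [0.6638, 0.0212, 0.1881]
eef_rot: [-180.0, -0.0, -2.0]
contact_force: [3.0, 3.3, 1.6]
gripper_width: 0.0007
gripper_force: 2.1
```

Emit:
apply_moves(targets=[{"dp": [-0.0005, 0, 0], "yaw": 0}, {"dp": [-0.001, 0, 0], "yaw": 0}, {"dp": [-0.001, 0, 0], "yaw": 0}])

```text
time_s: 8.12
tcp_pos: [0.6627, 0.021, 0.1881]
eef_rot: [-180.0, -0.0, -2.0]
contact_force: [1.8, 3.7, 1.9]
gripper_width: 0.0006
gripper_force: 2.1
```

Emit:
apply_moves(targets=[{"dp": [-0.0008, 0, 0], "yaw": -0.3}, {"dp": [-0.0016, 0, 0], "yaw": -0.6}, {"dp": [-0.0024, 0, 0], "yaw": -1}, {"dp": [-0.003, 0, 0], "yaw": -1.5}, {"dp": [-0.003, 0, 0], "yaw": -1.5}])

```text
time_s: 8.53
tcp_pos: [0.6594, 0.0208, 0.188]
eef_rot: [180.0, 0.0, -3.6]
contact_force: [3.0, 2.9, 1.4]
gripper_width: 0.0006
gripper_force: 1.9
```

Emit:
apply_moves(targets=[{"dp": [-0.0017, 0.0003, 0], "yaw": -1}, {"dp": [-0.0033, 0.0006, 0], "yaw": -2.5}, {"dp": [-0.005, 0.001, 0], "yaw": -4}, {"dp": [-0.0066, 0.0014, 0], "yaw": -5}, {"dp": [-0.0083, 0.0018, 0], "yaw": -6}, {"dp": [-0.01, 0.0023, 0], "yaw": -7}, {"dp": [-0.0116, 0.0028, 0], "yaw": -8}, {"dp": [-0.0132, 0.0033, 0], "yaw": -9}, {"dp": [-0.0148, 0.0037, 0], "yaw": -10}, {"dp": [-0.0164, 0.0042, 0], "yaw": -11}])

```text
time_s: 9.37
tcp_pos: [0.6431, 0.0249, 0.188]
eef_rot: [180.0, 0.0, -14.6]
contact_force: [3.0, -0.8, 1.4]
gripper_width: 0.0008
gripper_force: 2.2
```

```bash
python3 - <<'E'
from h import *
d=cap("scene");cv2.imwrite("pics/s3.png",cv2.resize(d["image"][140:270,170:430][:,:,::-1],None,fx=3,fy=3,interpolation=cv2.INTER_CUBIC))
E
```

```text
(no output)
```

View pics/s3.png

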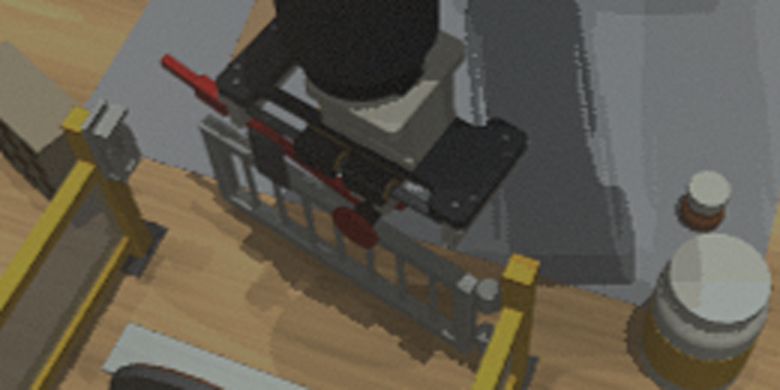

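The scene crop shows the bar tip free of the catch at (165,62) and still lifted, with the gate about 13° open. I'll swing on along the arc.

Emit:
apply_moves(targets=[{"dp": [-0.0039, 0.0015, 0], "yaw": -2.5}, {"dp": [-0.0078, 0.0032, 0], "yaw": -5}, {"dp": [-0.0116, 0.0051, 0], "yaw": -7.5}, {"dp": [-0.0154, 0.0071, 0], "yaw": -10}, {"dp": [-0.019, 0.0093, 0], "yaw": -12.5}, {"dp": [-0.0225, 0.0116, 0], "yaw": -15}, {"dp": [-0.026, 0.0141, 0], "yaw": -17.5}, {"dp": [-0.0293, 0.0167, 0], "yaw": -20}, {"dp": [-0.0325, 0.0195, 0], "yaw": -22.5}, {"dp": [-0.0356, 0.0223, 0], "yaw": -25}, {"dp": [-0.0385, 0.0253, 0], "yaw": -27.5}, {"dp": [-0.0413, 0.0285, 0], "yaw": -30}, {"dp": [-0.044, 0.0318, 0], "yaw": -32.5}, {"dp": [-0.0466, 0.0352, 0], "yaw": -35}, {"dp": [-0.049, 0.0387, 0], "yaw": -37.5}, {"dp": [-0.0512, 0.0423, 0], "yaw": -40}])

```text
time_s: 10.75
tcp_pos: [0.5916, 0.0667, 0.1879]
eef_rot: [179.9, -0.0, -54.7]
contact_force: [3.2, -2.5, 1.4]
gripper_width: 0.0004
gripper_force: 2.7
```

Emit:
apply_moves(targets=[{"dp": [-0.002, 0.0037, 0], "yaw": -2.5}, {"dp": [-0.0039, 0.0075, 0], "yaw": -5}, {"dp": [-0.0056, 0.0114, 0], "yaw": -7.5}, {"dp": [-0.0072, 0.0153, 0], "yaw": -10}, {"dp": [-0.0086, 0.0193, 0], "yaw": -12.5}, {"dp": [-0.0098, 0.0234, 0], "yaw": -15}, {"dp": [-0.0108, 0.0275, 0], "yaw": -17.5}, {"dp": [-0.0117, 0.0316, 0], "yaw": -20}, {"dp": [-0.0124, 0.0358, 0], "yaw": -22.5}, {"dp": [-0.0129, 0.04, 0], "yaw": -25}, {"dp": [-0.0131, 0.0425, 0], "yaw": -26.5}, {"dp": [-0.0131, 0.0434, 0], "yaw": -27}, {"dp": [-0.0131, 0.0434, 0], "yaw": -27}])

```text
time_s: 11.83
tcp_pos: [0.5778, 0.1104, 0.1874]
eef_rot: [179.8, -0.0, -81.5]
contact_force: [-0.8, -0.8, 1.3]
gripper_width: 0.0007
gripper_force: 0.9
```

```bash
python3 - <<'E'
from h import *
d=cap("scene");I=d["image"];cv2.imwrite("pics/s4.png",cv2.resize(I[60:300,140:460][:,:,::-1],None,fx=2.5,fy=2.5,interpolation=cv2.INTER_CUBIC))
P,ok=pts(d);hsv=cv2.cvtColor(I,cv2.COLOR_RGB2HSV).astype(int)
red=((hsv[...,0]<6)|(hsv[...,0]>174))&(hsv[...,1]>140)&(hsv[...,2]>40)&ok&(P[...,2]>.15)&(P[...,2]<.24)&(P[...,0]>.35)
Q=P[red];w,v=np.linalg.eigh(np.cov(Q[:,:2].T));print(len(Q),v[:,1],Q.min(0),Q.max(0))
E
```

```text
avg = a.mean(axis, **keepdims_kw)
  ret = um.true_divide(
<stdin>:5: RuntimeWarning: Degrees of freedom <= 0 for slice
  c *= np.true_divide(1, fact)
  c *= np.true_divide(1, fact)
Traceback (most recent call last):
ValueError: zero-size array to reduction operation minimum which has no identity
```

View pics/s4.png

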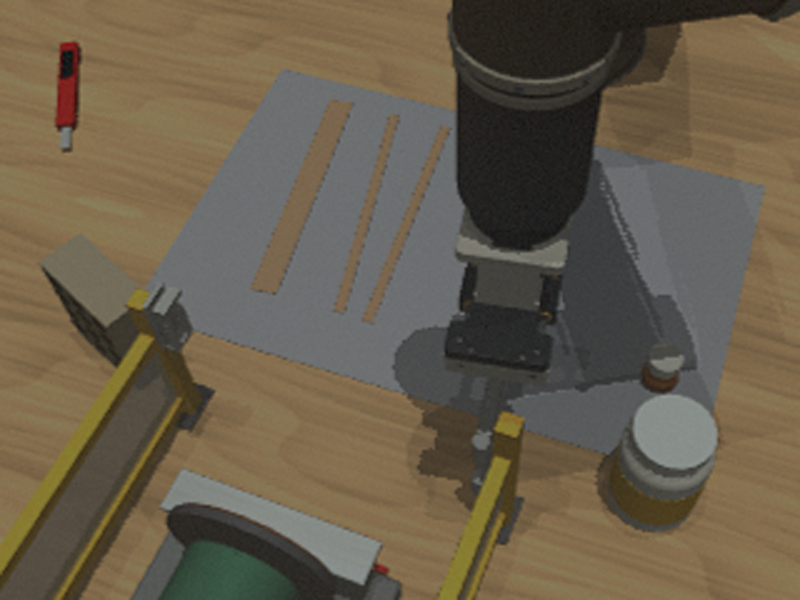

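The scene crop shows the gate edge-on at (485,440), pointing to the robot and nearly fully open, with the bystanders where they were. I'll ease off the flange, then lift straight up.

Emit:
apply_moves(targets=[{"dp": [0, -0.002, 0.001], "yaw": 0}, {"dp": [0, -0.004, 0.003], "yaw": 0}, {"dp": [0, -0.004, 0.006], "yaw": 0}, {"dp": [0, -0.004, 0.009], "yaw": 0}, {"dp": [0, -0.004, 0.013], "yaw": 0}, {"dp": [0, -0.004, 0.018], "yaw": 0}, {"dp": [0, -0.004, 0.025], "yaw": 0}, {"dp": [0, -0.004, 0.035], "yaw": 0}, {"dp": [0, -0.004, 0.05], "yaw": 0}, {"dp": [0, -0.004, 0.07], "yaw": 0}, {"dp": [0, -0.004, 0.09], "yaw": 0}, {"dp": [0, -0.004, 0.11], "yaw": 0}, {"dp": [0, -0.004, 0.13], "yaw": 0}, {"dp": [0, -0.03, 0.15], "yaw": 0}, {"dp": [0, -0.06, 0.16], "yaw": 0}, {"dp": [0, -0.09, 0.16], "yaw": 0}, {"dp": [0, -0.12, 0.16], "yaw": 0}, {"dp": [0, -0.15, 0.16], "yaw": 0}, {"dp": [0, -0.16, 0.16], "yaw": 0}, {"dp": [0, -0.16, 0.16], "yaw": 0}])

```text
time_s: 13.55
tcp_pos: [0.5789, -0.0514, 0.349]
eef_rot: [-180.0, -0.0, -81.7]
contact_force: [0.2, 0.9, -0.4]
gripper_width: 0.0004
gripper_force: 0.0
```

```bash
python3 - <<'E'
from h import *
for n in("side","scene"):
    d=cap(n);I=d["image"]
    if n=="side": cv2.imwrite("pics/s5.png",cv2.resize(I[110:350,200:470][:,:,::-1],None,fx=2.4,fy=2.4,interpolation=cv2.INTER_CUBIC))
    P,ok=pts(d);hsv=cv2.cvtColor(I,cv2.COLOR_RGB2HSV).astype(int)
    red=((hsv[...,0]<6)|(hsv[...,0]>174))&(hsv[...,1]>140)&(hsv[...,2]>40)&ok&(P[...,2]>.13)&(P[...,2]<.24)&(P[...,0]>.35)
    Q=P[red];print(n,len(Q))
    if len(Q)>20:
        for lo in np.arange(.36,.64,.03):
            q=Q[(Q[:,0]>lo)&(Q[:,0]<lo+.03)]
            if len(q)>3: print(q.mean(0).round(3),len(q))
E
```

```text
side 216
[0.407 0.077 0.175] 30
[0.433 0.079 0.178] 37
[0.464 0.085 0.176] 11
[0.529 0.094 0.175] 11
[0.561 0.105 0.177] 66
[0.578 0.091 0.175] 57
scene 95
[0.4   0.079 0.177] 7
[0.537 0.099 0.176] 6
[0.556 0.103 0.178] 31
[0.584 0.103 0.188] 44
```

View pics/s5.png

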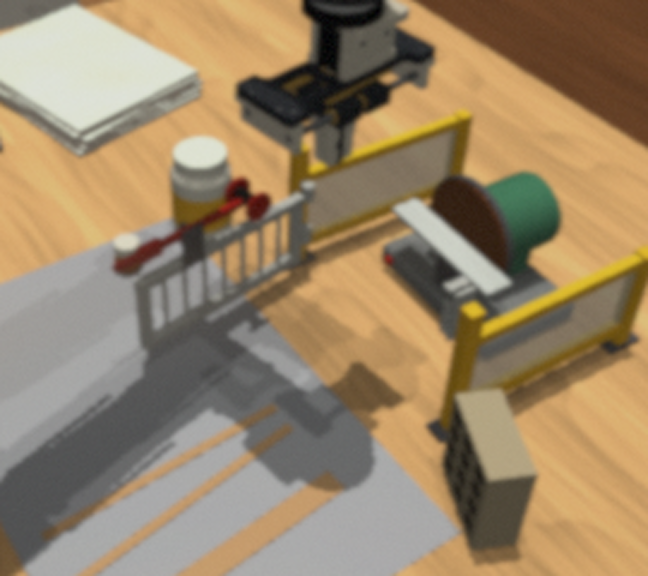

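The side crop shows the gate standing open at about 79°. The bar is level, with its z near 0.176 along its whole length, and the gripper is clear of everything. I'll hand in the job.

```bash
python3 -c "
from plant import r
print(r.close_job())"
```

```text
the job is handed in; nothing more can be done
None
```

The gate stands open at about 79° with the latch bar level, the bystanders look untouched and the arm is clear; the highest force I read was about 5 N, and the job is handed in with no verdict shown.

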